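Press the new heel lift home on the pointed shoe

ROBOT

A 7-joint arm with a two-finger parallel gripper is mounted at the origin on the work surface. World frame = base frame: x ahead of the robot, y to its left, z up, the work surface at z = 0. Lengths are in m, angles in rad, forces in N, time in s.
With the tool pointing down it reaches from about 0.4 to 0.85 m from the base axis. Payload 10.4 kg.
Tool frame: the origin (TCP) lies between the finger pads; the fingertips stand 11 mm ahead of it and the grasp point (between the pads) lies 8 mm behind it (tip_reach is the distance from the TCP to the fingertips, in m); z points along the fingers, y is the line along which they close (so a half turn about z gives the same grasp; the last joint's range is limited). The gripper opens to 85 mm and grips with 20 to 120 N. Pads are 22 mm wide; open, the fingers measure 114 mm over their backs; the gripper's body (76 mm by 85 mm) begins 54 mm behind the grasp point. The pads swing forward as they close: fully open they stand 13 mm farther back than shut.
Start: joints at [1.216, 0.332, -0.065, 1.46, 0.022, 1.35, -0.088], TCP at [0.204, -0.591, 0.242] pointing down, gripper open.
Joint ranges: [-2.6, 2.6], [-0.5, 2.12], [-1.47, 1.34], [0.16, 2.42], [-1.27, 4.41], [0.06, 2.06], [-2.6, 2.6]. Speed limits (rad/s): [2.22, 2.22, 2.79, 2.79, 3.14, 3.14, 3.14].

INTERFACE

Orientations are given as a unit quaternion [x, y, z, w].
In Python, from workcell import * gives the robot as it stands.
- The arm moves only by the shell command python3 -m inch 'ROWS' [OPENING] [FORCE]. ROWS is JSON, a list of rows, each an object with "slide": the shift along the world's x, y, z in m, a list of three; "yaw": the turn about the world's z in rad. A call has 1 to 20 rows; each row is the pose to reach, as a shift and turn from the pose commanded when the call began; what a row does not reach only later rows make up. A row lasts 1/12 s, in which the tool goes at most 41.7 mm and 7.16 degrees, less where a joint would pass 70% of its speed; a pose out of reach is approached as far as the arm can. A call with a gripper value outside its range is refused whole. OPENING is the closure in counts, from 0 (fully open) to 255 (shut), set as the call begins (- or left out, the last holds). The fingers move at their own pace and stop on an object; FORCE is the grip in N (left out, the last holds). Time passes only in rows, so rows that repeat a pose let the fingers close. It gives the time, the measured TCP pose, the force, the opening and the grip force at its end, in the units of the state.
- get_obs(): the state, without advancing time (a new reading comes with each control period).
- camera(name): name is "scene" or "top"; returns a dict with "frame" (480x640x3 uint8, red, green, blue), "fx", "fy", "cx", "cy" (pixels), "k1" (the pictures are not rectified: a ray, as slopes to the right and down, at radius r is drawn at 1 + k1 r^2 times it, then the intrinsics apply), "extrinsics" (4x4, takes a point from world to camera coordinates). Camera axes: x right, y down, z forward; pixel columns grow to the right and rows downward; lengths in m; the calibration is good to about 2 mm. A picture is of the moment at which its call begins. There is no depth.
- hand_in(): hands the job in; it is judged then, once.
The state is a dict: "clock": time; "joint_pos": joint angles; "joint_velocities": joint speeds; "tau": joint torques, N m; "position": TCP position; "ee_rot": TCP orientation; "ft_force": force on the tool from outside, world axes, zero at the start; "torque": the same for the moment, N m; "grip_width": opening from 0.0 (shut) to 1.0 (fully open); "grasp_force": force on a finger pad.
Only numpy, scipy, OpenCV 4.12 (cv2) and the standard library are available. Lean on these libraries where they do the work, as an engineer would, in place of code of your own. Each camera call takes 0.05 s, during which the arm holds its last target. There are 200 camera calls.

TASK

Three shoes stand sole up on posts on the cobbler's bench, each with a new rubber heel lift standing a little proud on its pins. With the fingertips gently press the heel lift of the long shoe with the pointed toe down until it sits flush on its heel, then withdraw clear of everything. Leave the other two shoes and their lifts untouched, do not pull or lift anything, and leave the tools and small things on the bench where they are.

Things in the scene. Friction and masses are not known exactly. Their poses are not given: they have to be found in the camera images.
- pointed: The shoe to work on: black, long (300 mm) and slim (94 mm), its toe tapering to a point. Mounted sole up on a steel post with a round foot 110 mm across, standing fixed to the bench; toe pointing away from the robot. Tan sole face 155 mm above the bench; the heel rises 28 mm above it to 183 mm. Origin on the bench under the middle of the heel; x towards the toe, z up. 
- pointed_lift_top (a point): On the pointed shoe, the centre of the upper face of this heel lift: a flat dark rubber heel-shaped piece 66 mm long (along the shoe), 60 mm wide, 7 mm thick, round at the back, lying level on the top of the heel and standing 6 to 10 mm proud of it on three thin brass pins. Its rubber gives about 1 mm per 8 N under a finger and springs back. 190 mm above the bench when flush.
- pointed_lift (a joint): How far the pointed shoe's lift stands proud of its heel, in m: 0 is flush on the heel (hard stop), larger is up. It slides straight up and down with about 5 N of friction, stays where it is left, has no spring, and could be pulled up to 0.020.
- boot: Leave alone: black ankle boot, 285 mm long, 108 mm wide with a broad round toe. Mounted sole up on a steel post with a round foot 110 mm across, standing fixed to the bench; toe pointing away from the robot. Sole face at 155 mm, heel top at 177 mm. Origin on the bench under the middle of the heel; x towards the toe, z up. 
- boot_lift_top (a point): Leave alone: on the boot, the centre of the upper face of this heel lift: a flat dark rubber heel-shaped piece 70 mm long (along the shoe), 66 mm wide, 7 mm thick, round at the back, lying level on the top of the heel and standing 6 to 10 mm proud of it on three thin brass pins. Its rubber gives about 1 mm per 8 N under a finger and springs back. 
- child: Leave alone: small black child's shoe, 195 mm long, 76 mm wide with a round toe. Mounted sole up on a steel post with a round foot 110 mm across, standing fixed to the bench; toe pointing away from the robot. Sole face at 155 mm, heel top at 171 mm. Origin on the bench under the middle of the heel; x towards the toe, z up. 
- child_lift_top (a point): Leave alone: on the child's shoe, the centre of the upper face of this heel lift: a flat dark rubber heel-shaped piece 52 mm long (along the shoe), 50 mm wide, 7 mm thick, round at the back, lying level on the top of the heel and standing 6 to 10 mm proud of it on three thin brass pins. Its rubber gives about 1 mm per 8 N under a finger and springs back. 
- tin: Leave alone: closed flat tin, 72 mm across, 26 mm high. Origin under its centre.
- spool: Leave alone: wooden thread spool, 42 mm across, 45 mm high. Origin under its centre.
- jar: Leave alone: amber jar with a black cap, 50 mm across, 70 mm high. Origin under its centre.
- wax: Leave alone: block of wax, 55 x 35 x 25 mm. Origin under its centre.
- hammer: Leave alone: hammer 260 mm long, lying flat to the left of the shoes. Origin under the middle of its length, handle to -x.
- awl: Leave alone: wooden-handled awl 150 mm long, lying beyond the shoes. Origin under the middle of its length, handle to -x.
- brush: Leave alone: brush 170 mm long, lying beyond the shoes. Origin under the middle of its length, handle to -x.

How it is judged:
On the way:
1. the fingers press the pointed shoe's lift flush on its heel (value of joint pointed_lift below 0.0015 m and contact force between the fingers and pointed above 0.5 N), for 0.05 s.
At the end, for the whole second after the job is handed in: The pointed shoe's heel lift is within 1.5 mm of flush on its heel, the other two lifts have not moved by 2 mm, and every loose thing lies within 20 mm of where it started (value of joint pointed_lift below 0.0015 m and distance of each of boot_lift_top, child_lift_top from where it was at the start of the episode below 0.002 m and distance of each of tin, spool, jar, wax, hammer, awl, brush from where it was at the start of the episode below 0.02 m); the robot touches nothing.
It fails at once if the pointed shoe pressed with more than 40 N (contact force between any of the fingers, the arm and pointed above 40 N).
It fails at once if the pointed shoe's lift pulled up (more than 14 mm proud) (value of joint pointed_lift above 0.014 m).
It fails at once if another shoe or its lift touched (over 1 N) or its lift moved by 2 mm (contact force between any of the fingers, the arm and boot above 1 N or contact force between any of the fingers, the arm and child above 1 N or not (distance of boot_lift_top from where it was at the start of the episode below 0.002 m) or not (distance of child_lift_top from where it was at the start of the episode below 0.002 m)).
It fails at once if a loose thing on the bench moved by more than 20 mm (distance of any of tin, spool, jar, wax, hammer, awl, brush from where it was at the start of the episode above 0.02 m).
It fails at once if a loose thing lifted or tipped (height (world z) of any of tin, spool, jar, wax, hammer, awl, brush above 0.012 m or angle between any of tin, spool, jar, wax's own z axis and vertical above 0.4 rad).
It also fails if it takes over 32 s, if anything falls off the work surface, if the arm or the gripper's body presses on something with over 40 N, if the wrist force passes 120 N, or if a joint passes its speed limit or range.

## Working session

There is one attempt and no reset: what is moved stays moved. The work goes in short steps, Python scripts to look and compute and a shell command to move; the robot and the scene stay as the last step left them, time stands still between calls to the robot, and variables do not carry over. Pictures are saved under pics/ and viewed, at most 10 in all, crops included, and the job is handed in when it is done.

```bash
mkdir -p pics; cat > h.py <<'E'
from workcell import *
import numpy as np, cv2
def save(n,f):
    c=camera(n); cv2.imwrite(f,c["frame"][:,:,::-1]); return c
def ray2z(c,u,v,z):
    K=np.array([[c["fx"],0,c["cx"]],[0,c["fy"],c["cy"]],[0,0,1]])
    p=cv2.undistortPoints(np.array([[[u,v]]],float),K,np.array([c["k1"],0,0,0,0]))[0,0]
    E=np.array(c["extrinsics"]);R=E[:3,:3];o=-R.T@E[:3,3];d=R.T@[p[0],p[1],1]
    return o+d*(z-o[2])/d[2]
E
python3 - <<'E'
from h import *
for n in("top","scene"):
    c=save(n,f"pics/{n}0.png");E=np.array(c["extrinsics"]);print(n,c["fx"],c["k1"],-E[:3,:3].T@E[:3,3],E[:3,:3].round(2).tolist())
o=get_obs();print(o["clock"],o["position"],o["ee_rot"],o["ft_force"],o["grip_width"])
E
```

```text
top 610.1498988238294 -0.15937141270312413 [0.45050357 0.06049084 1.59365701] [[-0.03, -1.0, -0.01], [-0.99, 0.03, -0.11], [0.11, 0.01, -0.99]]
scene 470.27535887086026 -0.02164208163446507 [ 1.37561517 -0.19854128  0.63498979] [[0.35, 0.94, 0.02], [0.5, -0.16, -0.85], [-0.8, 0.31, -0.52]]
0.1 [ 0.20348271 -0.5906179   0.24160951] [ 9.86270731e-01  1.65135281e-01 -1.22383746e-04 -6.07939861e-04] [-0.62290663  0.2521168  -0.81366032] 0.998893197432239
```

View pics/top0.png

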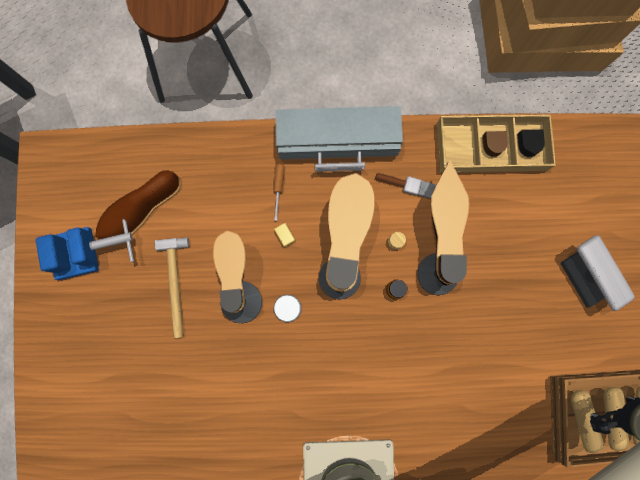

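View pics/scene0.png

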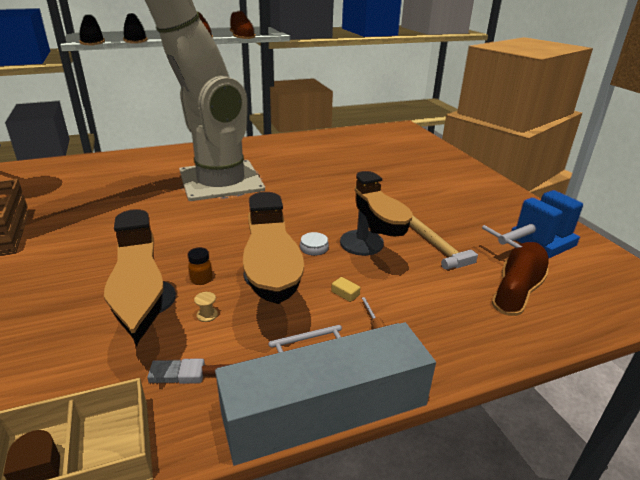

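The top picture shows the pointed shoe at the right, with its lift at about (453,269). The boot is in the middle (342,275), the child's shoe at the left (232,300), and the gripper at the lower right near (620,420). The scene picture shows the pointed lift at (132,222).

```bash
python3 - <<'E'
from h import *
a=cv2.imread("pics/top0.png")[240:300,400:480];b=cv2.imread("pics/scene0.png")[200:260,92:172]
cv2.imwrite("pics/crop.png",np.vstack([cv2.resize(x,(400,300),interpolation=cv2.INTER_CUBIC) for x in(a,b)]))
c=camera("top")
for p in [(453,269),(453,255),(453,283),(439,269),(467,269),(451,165)]: print(p,ray2z(c,*p,.198 if p[1]>200 else .155).round(4))
print(ray2z(camera("scene"),132,222,.198))
E
```

```text
(453, 269) [ 0.5369 -0.2486  0.198 ]
(453, 255) [ 0.5693 -0.2503  0.198 ]
(453, 283) [ 0.5047 -0.247   0.198 ]
(439, 269) [ 0.538 -0.216  0.198]
(467, 269) [ 0.5359 -0.2814  0.198 ]
(451, 165) [ 0.7921 -0.2678  0.155 ]
[ 0.56050285 -0.24910264  0.198     ]
```

View pics/crop.png

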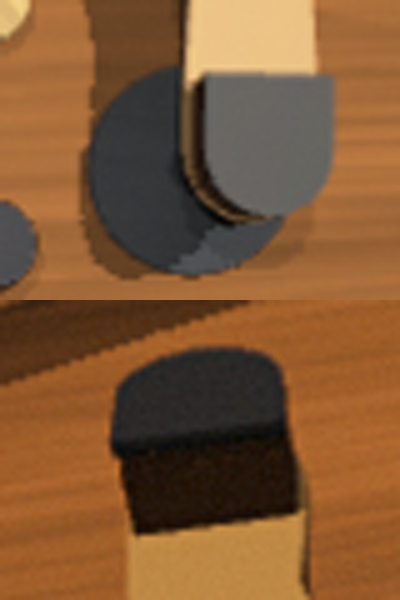

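```bash
python3 -m inch '[{"slide":[0,0,0.03],"yaw":0},{"slide":[0,0,0.06],"yaw":0},{"slide":[0.02,0.02,0.06],"yaw":0},{"slide":[0.045,0.045,0.06],"yaw":0},{"slide":[0.07,0.07,0.06],"yaw":0},{"slide":[0.095,0.095,0.06],"yaw":0},{"slide":[0.12,0.12,0.06],"yaw":0},{"slide":[0.145,0.145,0.06],"yaw":0},{"slide":[0.17,0.17,0.06],"yaw":0},{"slide":[0.195,0.195,0.06],"yaw":0},{"slide":[0.22,0.22,0.06],"yaw":0},{"slide":[0.245,0.245,0.06],"yaw":0},{"slide":[0.27,0.275,0.06],"yaw":0},{"slide":[0.295,0.3,0.06],"yaw":0},{"slide":[0.315,0.322,0.06],"yaw":0},{"slide":[0.33,0.336,0.06],"yaw":0},{"slide":[0.334,0.341,0.06],"yaw":0},{"slide":[0.334,0.341,0.06],"yaw":0},{"slide":[0.334,0.341,0.06],"yaw":0}]' 255 20
python3 - <<'E'
from h import *
o=get_obs();print(o["clock"],o["position"],o["ft_force"],o["grip_width"])
c=save("scene","pics/s1.png");save("top","pics/t1.png")
a=cv2.imread("pics/top0.png")
for p in[(131.4,227.4),(132,209.6)]:print(ray2z(c,*p,.198))
cv2.imwrite("pics/crop1.png",np.hstack([cv2.resize(cv2.imread("pics/t1.png")[200:320,360:500],(400,343)),cv2.resize(cv2.imread("pics/s1.png")[140:260,60:200],(400,343))]))
E
```

```text
clock: 1.78
position: [0.537, -0.2508, 0.3021]
ee_rot: [0.986, 0.165, -0.0, 0.0]
ft_force: [-0.1, -1.0, 1.2]
grip_width: 0.001
grasp_force: 0.0
1.7833 [ 0.53702714 -0.2508011   0.30213754] [-0.06755839 -0.97903974  1.18549746] 0.0005988351343918635
[ 0.58048591 -0.25075044  0.198     ]
[ 0.51072911 -0.24756842  0.198     ]
```

View pics/crop1.png

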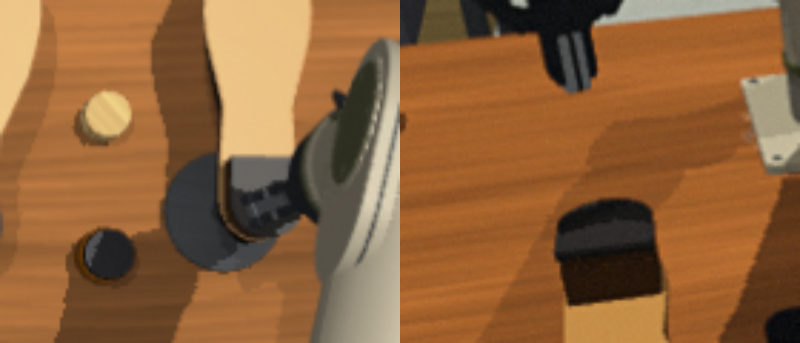

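The gripper is shut and hangs above the lift: its tip is at (270,200) in the top crop, and it stands over the heel in the scene crop. Descending.

```bash
python3 -m inch '[{"slide":[0,0,-0.02],"yaw":0},{"slide":[0,0,-0.045],"yaw":0},{"slide":[0,0,-0.065],"yaw":0},{"slide":[0,0,-0.078],"yaw":0},{"slide":[0,0,-0.084],"yaw":0},{"slide":[0,0,-0.086],"yaw":0},{"slide":[0,0,-0.086],"yaw":0},{"slide":[0,0,-0.086],"yaw":0},{"slide":[0,0,-0.086],"yaw":0}]'
python3 -m inch '[{"slide":[0,0,-0.001],"yaw":0},{"slide":[0,0,-0.002],"yaw":0},{"slide":[0,0,-0.003],"yaw":0},{"slide":[0,0,-0.004],"yaw":0},{"slide":[0,0,-0.005],"yaw":0},{"slide":[0,0,-0.006],"yaw":0},{"slide":[0,0,-0.006],"yaw":0},{"slide":[0,0,-0.006],"yaw":0}]'
```

```text
clock: 2.63
position: [0.538, -0.2503, 0.2175]
ee_rot: [0.986, 0.165, 0.001, 0.001]
ft_force: [-0.1, 0.2, 0.0]
grip_width: -0.001
grasp_force: 0.0
clock: 3.3
position: [0.5376, -0.2499, 0.2102]
ee_rot: [0.986, 0.165, -0.0, -0.0]
ft_force: [0.7, -0.3, 0.5]
grip_width: -0.004
grasp_force: 0.0
```

```bash
python3 -m inch '[{"slide":[0,0,-0.001],"yaw":0},{"slide":[0,0,-0.002],"yaw":0},{"slide":[0,0,-0.003],"yaw":0},{"slide":[0,0,-0.004],"yaw":0},{"slide":[0,0,-0.004],"yaw":0}]'
python3 -m inch '[{"slide":[0,0,-0.001],"yaw":0},{"slide":[0,0,-0.002],"yaw":0},{"slide":[0,0,-0.003],"yaw":0},{"slide":[0,0,-0.003],"yaw":0}]'
```

```text
clock: 3.72
position: [0.5377, -0.2499, 0.2066]
ee_rot: [0.986, 0.165, 0.0, 0.0]
ft_force: [-1.6, 1.0, 4.1]
grip_width: -0.005
grasp_force: 2.0
clock: 4.05
position: [0.5377, -0.25, 0.2032]
ee_rot: [0.986, 0.165, 0.0, 0.0]
ft_force: [-1.1, 0.4, 4.3]
grip_width: -0.006
grasp_force: 2.2
```

In contact and sliding at about 5 N of friction; continue to the stop.

```bash
python3 -m inch '[{"slide":[0,0,-0.001],"yaw":0},{"slide":[0,0,-0.002],"yaw":0},{"slide":[0,0,-0.002],"yaw":0}]'
python3 -m inch '[{"slide":[0,0,-0.001],"yaw":0},{"slide":[0,0,-0.001],"yaw":0},{"slide":[0,0,-0.001],"yaw":0}]'
```

```text
clock: 4.3
position: [0.5377, -0.2499, 0.2012]
ee_rot: [0.986, 0.165, 0.0, 0.0]
ft_force: [-0.9, 0.8, 3.4]
grip_width: 0.001
grasp_force: 2.1
clock: 4.55
position: [0.5377, -0.25, 0.2004]
ee_rot: [0.986, 0.165, 0.0, 0.0]
ft_force: [-1.9, 0.4, 5.3]
grip_width: -0.001
grasp_force: 2.8
```

```bash
python3 -m inch '[{"slide":[0,0,-0.001],"yaw":0},{"slide":[0,0,-0.001],"yaw":0},{"slide":[0,0,-0.001],"yaw":0}]'
python3 -m inch '[{"slide":[0,0,-0.001],"yaw":0},{"slide":[0,0,-0.001],"yaw":0},{"slide":[0,0,-0.001],"yaw":0}]'
```

```text
clock: 4.8
position: [0.5377, -0.25, 0.2]
ee_rot: [0.986, 0.165, 0.0, 0.0]
ft_force: [-3.4, 1.2, 8.6]
grip_width: 0.003
grasp_force: 4.6
clock: 5.05
position: [0.5377, -0.25, 0.1995]
ee_rot: [0.986, 0.165, 0.0, 0.0]
ft_force: [-5.2, 1.9, 12.6]
grip_width: -0.001
grasp_force: 6.4
```

The force now climbs at the rubber's own stiffness (8 N/mm), with the tip 1.5 mm below flush height, so the lift is on its stop. Withdrawing.

```bash
python3 -m inch '[{"slide":[0,0,0.004],"yaw":0},{"slide":[0,0,0.012],"yaw":0},{"slide":[0,0,0.03],"yaw":0},{"slide":[0,0,0.06],"yaw":0},{"slide":[0,0,0.09],"yaw":0},{"slide":[0,0,0.12],"yaw":0},{"slide":[-0.02,-0.02,0.12],"yaw":0},{"slide":[-0.045,-0.045,0.12],"yaw":0},{"slide":[-0.07,-0.07,0.12],"yaw":0},{"slide":[-0.095,-0.095,0.12],"yaw":0},{"slide":[-0.12,-0.12,0.12],"yaw":0},{"slide":[-0.14,-0.14,0.12],"yaw":0},{"slide":[-0.15,-0.15,0.12],"yaw":0},{"slide":[-0.15,-0.15,0.12],"yaw":0},{"slide":[-0.15,-0.15,0.12],"yaw":0}]'
python3 - <<'E'
from h import *
save("scene","pics/s2.png")
f=lambda p:cv2.resize(cv2.imread(p)[195:265,85:185],(400,280),interpolation=cv2.INTER_CUBIC)
cv2.imwrite("pics/cmp.png",np.hstack([f("pics/scene0.png"),f("pics/s2.png")]))
E
```

```text
clock: 6.3
position: [0.3872, -0.4003, 0.3182]
ee_rot: [0.986, 0.164, -0.0, -0.0]
ft_force: [-0.4, 0.5, 0.3]
grip_width: -0.001
grasp_force: 0.0
```

View pics/cmp.png

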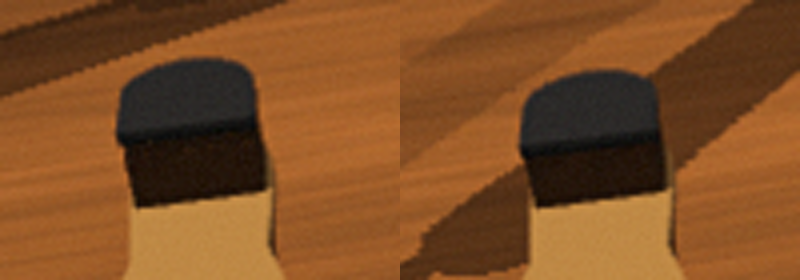

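The lift's top edge has dropped from row 58 to row 71 in the crop (about 3 px in the picture), and it now sits on the heel. The arm is clear of it.

```bash
python3 -c "
from workcell import *
print(hand_in())"
```

```text
the job is handed in; nothing more can be done
None
```

I pressed the pointed shoe's heel lift down to its stop with about 14 N, withdrew the arm clear of everything, and handed the job in; no verdict came back.

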